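Free a stuck ink cartridge from its cleaning dock

ROBOT

A 7-joint arm with a two-finger parallel gripper is mounted at the origin on the work surface. World frame = base frame: x ahead of the robot, y to its left, z up, the work surface at z = 0. Lengths are in m, angles in degrees, forces in N, time in s.
With the tool pointing down it reaches from about 0.4 to 0.875 m from the base axis. Payload 19.3 kg.
Tool frame: the origin (TCP) lies where the fingers leave the gripper's body, on its centre line; the fingertips stand 73 mm ahead of it and the grasp point (between the pads) lies 54 mm ahead of it (hold_point_z is the distance from the TCP to the grasp point, in m); z points along the fingers, y is the line along which they close (so a half turn about z gives the same grasp; the last joint's range is limited). The gripper opens to 85 mm and grips with 20 to 120 N. Pads are 22 mm wide; open, the fingers measure 114 mm over their backs; the gripper's body (76 mm by 85 mm) begins 54 mm behind the grasp point. The pads swing forward as they close: fully open they stand 13 mm farther back than shut.
Start: joints at [59.29, 29.874, -2.08, 91.645, 1.215, 58.505, -6.463], TCP at [0.281, -0.558, 0.304] pointing down, gripper open.
Joint ranges: [-166.77, 166.77], [-17.47, 122.26], [-85.68, 81.53], [9.62, 139.38], [-72.42, 252.41], [9.2, 110.78], [-144.41, 144.41]. Speed limits (degrees/s): [108.29, 108.29, 136.94, 136.94, 172.46, 172.46, 172.46].

INTERFACE

Orientations are given as a 3x3 rotation matrix whose columns are the frame's x, y, z axes.
In Python, from bench import read_state, capture, get_calibration, finish_job, masks_of, place_of, hold_point_z gives the robot as it stands. The module is installed in compiled form; this text tells all that it offers.
- The arm moves only by the shell command python3 -m jog 'ROWS' [FORCE]. ROWS is JSON, a list of rows, each an object with "xyz": the shift along the tool's x, y, z in m, a list of three; "delta_rot": the turn, a rotation vector about the tool's x, y, z in degrees, a list of three; "hand": the opening, from 0 (shut) to 1 (fully open). A call has 1 to 5 rows; each row shifts and turns the commanded pose from where the row before left it, along the tool's axes as they then stand; what a row does not reach is not made up. A row lasts 1/8 s, in which the tool goes at most 62.5 mm and 10.7 degrees, less where a joint would pass 70% of its speed; a pose out of reach is approached as far as the arm can. A call with a gripper value outside its range is refused whole. The fingers move at their own pace and stop on an object; FORCE is the grip in N (left out, the last holds). Time passes only in rows, so rows that do not move let the fingers close. It gives the time, the measured TCP pose, the force, the opening and the grip force at its end, in the units of the state.
- read_state(): the state, without advancing time (a new reading comes with each control period).
- capture(name): name is "side" or "top" or "wrist"; returns the picture (384x512x3 uint8, blue, green, red); there is no depth.
- get_calibration(name): a dict with "camera_matrix" (3x3 intrinsics, pixels), "rvec" (rotation vector, rad) and "tvec" (3), from world to camera coordinates, as OpenCV has them. Camera axes: x right, y down, z forward; pixel columns grow to the right and rows downward; lengths in m; the calibration is good to about 2 mm. A picture is of the moment at which its call begins: read the wrist's pose just before it. get_calibration takes no time and is no camera call; for the wrist camera it gives the pose at the moment of the call.
- finish_job(): hands the job in; it is judged then, once.
Trained networks look in the newest picture that a camera, given by its name, has taken for a name from the list of things; names that differ only in an ending like _2 or _b are one class to them, and where a whole thing is asked for, a point or a joint stands for the part that bears it (a point fixed in the world has none). Each returns a list of dicts, best first, with "confidence" (0 to 1); they miss things now and then, are a little off and sometimes report something else, mostly with a low value. They report only what shows in the picture. A call takes as long as a camera call. They do not tell look-alikes from the thing itself.
- masks_of(camera, thing): "mask" (384x512 bool, what is visible of it).
- place_of(camera, thing): "at" ([x, y, z] in m, in world coordinates, good to about 4 mm: a listed point, or the origin of a listed thing).
The state is a dict: "clock": time; "joints": joint angles; "joint_velocities": joint speeds; "tau": joint torques, N m; "tool_pos": TCP position; "eef_rot": TCP orientation; "wrist_force": force on the tool from outside, world axes, zero at the start; "wrist_torque": the same for the moment, N m; "gripper_width": finger opening in m; "gripper_force": force on a finger pad.
Only numpy, scipy, OpenCV 4.12 (cv2) and the standard library are available. Lean on these libraries where they do the work, as an engineer would, in place of code of your own. Each camera call takes 0.05 s, during which the arm holds its last target. There are 200 camera calls.

TASK

Swing the parts tray that lies over the cleaning dock up and over on its hinge, so that the three loose parts on it slide off into the bin behind the hinge, and leave the tray standing open. Then take the stuck ink cartridge by its upright tab, rock it side to side, well over to both sides while it sits in the dock, until it frees, lift it upright out of the dock, and finish still holding it just clear: about a finger's width or two above the dock. Leave the screwdriver, the ink bottle and the spare cartridge where they are.

Things in the scene. Friction and masses are not known exactly. Their poses are not given: they have to be found in the camera images.
- dock: Grey cleaning dock fixed to the bench, 120 x 120 mm base plate; origin at the centre of its underside on the bench. x runs along its slot, y across it, towards hinge and bin. Two cheeks, tops 66 mm above the bench, flank the slot: inner faces at y = +-23 mm, outer +-48 mm. Hinge posts 130 mm high at x = +-92, y = 85 mm. Shifts by 8 x 17 cm and yaws up to 0.3 rad.
- slot (a point): The middle of the groove in the dock's slot, 6 mm above the bench: the cartridge's foot stands on it, at the dock's x = y = 0 and with the dock's yaw.
- cartridge: Black ink cartridge, 0.13 to 0.25 kg; origin in the middle of the underside of its round foot, z up along the tab, x along the foot. From below: foot 12 mm thick (its axis 6 mm up, along x: it rocks about that), body 50 x 29 mm (x, y) from 16 to 46 mm up, upright tab 36 x 20 mm (x, y) from 46 to 102 mm up.
- tab (a point): Grip point on the cartridge's tab, 86 mm above its foot (92 mm above the bench in the dock): fingers close across its 20 mm, along y. A straight pull rises 3 mm and stops dead: two catches overhang the shoulders by 4 mm. A lean to one side about the foot pushes that catch back for good; 8 to 10 degrees each way clears it, the slot stops it near 11. Upright again, it lifts out.
- catch_left (a joint): Steel catch on the dock's +y side: how far it is pushed back, 0 to 0.010 m, starts at 0 to 0.001; 0.0045 or more is clear of the cartridge. It takes about 7 N and stays where pushed. 30 mm long (x), 5 mm thick, 55 to 60 mm above the bench; its nose is 10.7 mm from the slot's middle at 0.
- catch_right (a joint): The same on the dock's -y side.
- tray (a joint): Angle of the aluminium parts tray on its hinge. 0: level over dock and cartridge; grows as the free (-y) end swings up and over towards +y; stops at 2.2 rad. Below about 1.5 rad it falls back; let go beyond that it falls open to the stop. Tray 110 (x) x 118 mm, floor 126 mm above the bench at 0, low rims on three sides, open at the hinge edge.
- hinge (a point): Middle of the tray's hinge line, which runs along the dock's x at the dock's y = 85 mm, 120 mm above the bench.
- tray_bar (a point): Middle of the tray's pull bar, a steel rod 10 mm thick, 100 mm long, parallel to the hinge and 165 mm from it, 45 mm beyond the tray's free edge on two arms (x = +-45 mm). Tray level: at the dock's y = -80 mm, 124 mm above the bench. It turns between two fingers closing along y, so the gripper can stay upright along the arc. About 40 mm free beside it.
- bin: Grey open bin fixed behind the dock, 160 (x) x 150 (y) x 80 mm high, wall 4 mm; origin at the centre of its underside, at the dock's y = 140 mm; axes as the dock's.
- roller: Loose rubber roller ring on the tray, 28 mm across, 20 mm high, 12 mm bore; origin at the centre of its underside.
- gear: Loose white gear on the tray, about 30 mm across, 18 mm high with its hub; origin at the centre of its underside.
- pad_holder: Loose grey and black pad holder on the tray, 24 x 20 x 18 mm; origin at the centre of its underside.
- screwdriver: Black-handled screwdriver lying on the bench in front of the dock's +x end; leave alone.
- ink_bottle: White ink bottle, 44 mm across, 100 mm high, standing on the dock's -y side; origin under its centre; leave alone.
- spare: Spare cartridge, black, 50 x 29 x 54 mm, standing on the bench beyond the dock's +x end; leave alone.
There are look-alikes about, which are no part of the job. What is meant by the gear is not green or yellow, and is the smaller of those in its own colour.

How it is judged (in metres and radians):
On the way, in this order (a step that is already met when the one before it is completed fails the run):
1. the tray has been swung open and all three loose parts lie in the bin, the cartridge still in its dock (x of roller in the frame of bin between -0.08 and 0.08 m and y of roller in the frame of bin between -0.075 and 0.075 m and z of roller in the frame of bin between -0.01 and 0.07 m and x of gear in the frame of bin between -0.08 and 0.08 m and y of gear in the frame of bin between -0.075 and 0.075 m and z of gear in the frame of bin between -0.01 and 0.07 m and x of pad_holder in the frame of bin between -0.08 and 0.08 m and y of pad_holder in the frame of bin between -0.075 and 0.075 m and z of pad_holder in the frame of bin between -0.01 and 0.07 m and value of joint tray above 1.4 rad and z of cartridge in the frame of dock below 0.025 m), for 0.2 s.
2. the cartridge, in the dock, is leaned over to one side and that side's catch is pushed back (angle between the z axis of cartridge and the z axis of dock, either way round above 0.07 rad and z of cartridge in the frame of dock below 0.025 m and value of joint any of catch_left, catch_right above 0.003 m), for 0.05 s.
3. the cartridge, still in the dock, is leaned over to the other side and both catches are pushed back (angle between the z axis of cartridge and the z axis of dock, either way round above 0.07 rad and z of cartridge in the frame of dock below 0.025 m and value of joint each of catch_left, catch_right above 0.003 m), for 0.05 s.
At the end, for the whole second after the job is handed in: The gripper holds the cartridge still, upright within 0.3 rad, above the dock (within 50 mm along and across), its foot 4 to 70 mm above the cheeks' tops and touching nothing of the dock; the tray stands open beyond 1.4 rad and all three parts lie in the bin (x of roller in the frame of bin between -0.08 and 0.08 m and y of roller in the frame of bin between -0.075 and 0.075 m and z of roller in the frame of bin between -0.01 and 0.07 m and x of gear in the frame of bin between -0.08 and 0.08 m and y of gear in the frame of bin between -0.075 and 0.075 m and z of gear in the frame of bin between -0.01 and 0.07 m and x of pad_holder in the frame of bin between -0.08 and 0.08 m and y of pad_holder in the frame of bin between -0.075 and 0.075 m and z of pad_holder in the frame of bin between -0.01 and 0.07 m and value of joint tray above 1.4 rad and z of cartridge in the frame of dock between 0.07 and 0.136 m and x of cartridge in the frame of dock between -0.05 and 0.05 m and y of cartridge in the frame of dock between -0.05 and 0.05 m and angle between cartridge's own z axis and vertical below 0.3 rad and linear speed of cartridge below 0.03 m/s and contact force between cartridge and the fingers above 1 N and contact force between cartridge and dock below 0.3 N); the arm keeps its last pose, push and grip.
It fails at once if the screwdriver is moved by more than 40 mm (distance of screwdriver from where it was at the start of the episode above 0.04 m).
It fails at once if the ink bottle is moved by more than 40 mm (distance of ink_bottle from where it was at the start of the episode above 0.04 m).
It fails at once if the spare is moved by more than 40 mm (distance of spare from where it was at the start of the episode above 0.04 m).
It also fails if it takes over 54 s, if anything falls off the work surface, if the arm or the gripper's body presses on something with over 40 N, if the wrist force passes 120 N, or if a joint passes its speed limit or range.

## Working session

There is one attempt and no reset: what is moved stays moved. The work goes in short steps, Python scripts to look and compute and a shell command to move; the robot and the scene stay as the last step left them, time stands still between calls to the robot, and variables do not carry over. Pictures are saved under pics/ and viewed, at most 10 in all, crops included, and the job is handed in when it is done.

```bash
mkdir -p pics; cat > h.py <<'E'
import numpy as np, cv2
from bench import *
def proj(cam,P):
    c=get_calibration(cam);return cv2.projectPoints(np.array(P,float).reshape(-1,3),np.array(c["rvec"],float),np.array(c["tvec"],float),np.array(c["camera_matrix"],float),None)[0].reshape(-1,2)
def ray(cam,uv):
    c=get_calibration(cam);K=np.array(c["camera_matrix"],float);R=cv2.Rodrigues(np.array(c["rvec"],float))[0];t=np.array(c["tvec"],float).ravel()
    d=R.T@np.linalg.inv(K)@np.array([*uv,1.]);return -R.T@t,d/np.linalg.norm(d)
def tri(a,b):
    (o1,d1),(o2,d2)=a,b
    s=np.linalg.lstsq(np.c_[d1,-d2],o2-o1,rcond=None)[0];p,q=o1+s[0]*d1,o2+s[1]*d2
    return (p+q)/2,np.linalg.norm(p-q)
E
python3 - <<'E'
from h import *
np.set_printoptions(precision=4,suppress=True)
s=read_state();print(s["tool_pos"],s["eef_rot"],s["clock"],hold_point_z)
ims=[]
for c in("side","top"):
    im=capture(c);cv2.imwrite(f"pics/{c}0.png",im)
    for t in("dock","slot","hinge","tray_bar","tab","bin","gear","roller","pad_holder","ink_bottle","spare","screwdriver"):
        print(c,t,[(round(r["confidence"],2),np.round(r["at"],3).tolist(),proj(c,r["at"]).round().tolist()[0]) for r in place_of(c,t)[:4]])
print(read_state()["clock"])
E
```

```text
[ 0.2806 -0.5582  0.3033] [[ 0.8935  0.4492 -0.0006]
 [ 0.4492 -0.8935  0.001 ]
 [-0.0001 -0.0011 -1.    ]] 0.0 0.0539
side dock [(0.83, [0.574, -0.142, -0.004], [256.0, 258.0])]
side slot []
side hinge [(0.64, [0.58, -0.056, 0.119], [237.0, 177.0])]
side tray_bar [(0.91, [0.567, -0.217, 0.125], [277.0, 243.0])]
side tab [(0.75, [0.576, -0.136, 0.09], [256.0, 221.0])]
side bin [(0.65, [0.59, 0.005, -0.007], [230.0, 205.0]), (0.44, [0.527, -0.332, 0.001], [289.0, 366.0])]
side gear [(0.81, [0.46, -0.228, 0.002], [216.0, 325.0]), (0.8, [0.699, -0.156, -0.002], [319.0, 239.0]), (0.73, [0.432, -0.135, 0.004], [178.0, 284.0]), (0.5, [0.576, -0.129, 0.125], [254.0, 202.0])]
side roller [(0.51, [0.546, -0.1, 0.12], [230.0, 199.0])]
side pad_holder [(0.49, [0.608, -0.122, 0.123], [270.0, 195.0])]
side ink_bottle [(0.84, [0.528, -0.329, 0.003], [288.0, 364.0]), (0.62, [0.588, 0.004, -0.001], [229.0, 203.0])]
side spare [(0.72, [0.74, -0.054, 0.002], [307.0, 197.0]), (0.71, [0.572, -0.142, -0.004], [255.0, 259.0]), (0.22, [0.549, -0.098, 0.123], [231.0, 196.0])]
side screwdriver [(0.68, [0.697
[... 342 characters left out ...]
, 0.124], [340.0, 203.0])]
top tab [(0.21, [0.74, -0.06, -0.001], [252.0, 131.0])]
top bin [(0.79, [0.586, 0.001, -0.001], [222.0, 204.0])]
top gear [(0.71, [0.702, -0.155, -0.0], [298.0, 148.0]), (0.62, [0.433, -0.128, 0.004], [287.0, 279.0]), (0.62, [0.468, -0.232, 0.003], [339.0, 261.0]), (0.6, [0.573, -0.137, 0.127], [295.0, 200.0])]
top roller [(0.46, [0.548, -0.099, 0.121], [274.0, 215.0])]
top pad_holder [(0.54, [0.607, -0.123, 0.126], [287.0, 181.0])]
top ink_bottle [(0.74, [0.523, -0.326, -0.005], [384.0, 233.0])]
top spare [(0.66, [0.739, -0.055, -0.004], [249.0, 131.0]), (0.44, [0.585, 0.003, -0.0], [221.0, 204.0])]
top screwdriver [(0.94, [0.704, -0.28, 0.0], [358.0, 146.0])]
1.3
```

View pics/side0.png

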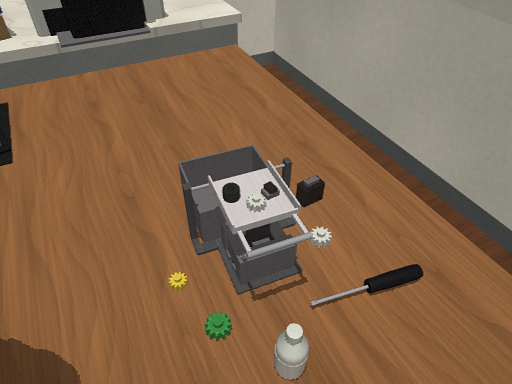

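View pics/top0.png

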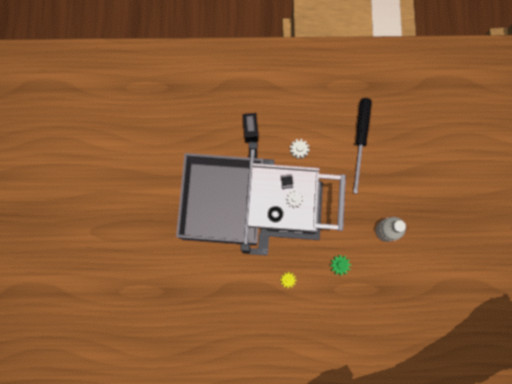

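Side view: tray over the dock (bar ends about (250,250) and (310,237)), carrying a black ring (231,193), a white gear (257,202) and a dark pad holder (270,190). On the bench are another white gear (320,236), a green one (218,325) and a yellow one (178,280), plus the screwdriver, bottle (291,352) and spare (310,190).
The top view shows the same layout: bar x≈342, hinge x≈250, tray gear (294,199), bench gear (300,148).
Gear candidates are tray white, bench white, green and yellow. The tray white one should fit, as it is white and the smaller; I'll check that with a crop and triangulate the bar.

```bash
python3 - <<'E'
from h import *
np.set_printoptions(precision=4,suppress=True)
best={}
for c in("side","top"):
    capture(c)
    for t in("tray_bar","hinge"):
        r=place_of(c,t)
        if r: best[c,t]=ray(c,proj(c,r[0]["at"])[0])
    for r in masks_of(c,"gear")[:5]:
        m=r["mask"];v,u=np.nonzero(m);o,d=ray(c,(u.mean(),v.mean()))
        for z in(.01,.135):
            P=o+d*(z-o[2])/d[2];k=get_calibration(c)["camera_matrix"]
            print(c,round(r["confidence"],2),(u.mean().round(),v.mean().round()),"area",m.sum(),"if z",z,P,"mm2*",round(1e6*m.sum()*np.linalg.norm(P-o)**2/k[0][0]**2))
for t in("tray_bar","hinge"): print(t,tri(best["side",t],best["top",t]))
s=cv2.imread("pics/side0.png")[160:290,170:340];t=cv2.imread("pics/top0.png")[120:290,260:370]
f=lambda i,h:cv2.resize(i,(int(i.shape[1]*h/i.shape[0]),h),interpolation=cv2.INTER_CUBIC)
cv2.imwrite("pics/crop.png",np.hstack([f(s,340),f(t,340)]))
E
```

```text
side 0.95 (np.float64(218.0), np.float64(326.0)) area 503 if z 0.01 [ 0.461  -0.2351  0.01  ] mm2* 1294
side 0.95 (np.float64(218.0), np.float64(326.0)) area 503 if z 0.135 [ 0.4414 -0.2987  0.135 ] mm2* 764
side 0.78 (np.float64(256.0), np.float64(203.0)) area 293 if z 0.01 [ 0.6321 -0.0292  0.01  ] mm2* 1184
side 0.78 (np.float64(256.0), np.float64(203.0)) area 293 if z 0.135 [ 0.5729 -0.1404  0.135 ] mm2* 699
side 0.74 (np.float64(320.0), np.float64(237.0)) area 333 if z 0.01 [ 0.6972 -0.161   0.01  ] mm2* 1181
side 0.74 (np.float64(320.0), np.float64(237.0)) area 333 if z 0.135 [ 0.6229 -0.2418  0.135 ] mm2* 698
side 0.74 (np.float64(179.0), np.float64(280.0)) area 279 if z 0.01 [ 0.4346 -0.1329  0.01  ] mm2* 838
side 0.74 (np.float64(179.0), np.float64(280.0)) area 279 if z 0.135 [ 0.4211 -0.2201  0.135 ] mm2* 495
top 0.76 (np.float64(299.0), np.float64(148.0)) area 255 if z 0.01 [ 0.6976 -0.1565  0.01  ] mm2* 1089
top 0.76 (np.float64(299.0), np.float64(148.0)) area 255 if z 0.135 [ 0.6649 -0.1449  0.135 ] mm2* 831
top 0.74 (np.float64(294.0), np.float64(199.0)) area 200 if z 0.01 [ 0.5929 -0.1444  0.01  ] mm2* 817
top 0.74 (np.float64(294.0), np.float64(199.0)) area 200 if z 0.135 [ 0.5734 -0.1343  0.135 ] mm2* 624
top 0.56 (np.float64(340.0), np.float64(265.0)) area 314 if z 0.01 [ 0.4607 -0.2315  0.01  ] mm2* 1280
top 0.56 (np.float64(340.0), np.float64(265.0)) area 314 if z 0.135 [ 0.4579 -0.2104  0.135 ] mm2* 978
tray_bar (array([ 0.566 , -0.2159,  0.1245]), np.float64(0.0014679545986322777))
hinge (array([ 0.7183, -0.1313, -0.177 ]), np.float64(0.22545642203763608))
```

View pics/crop.png

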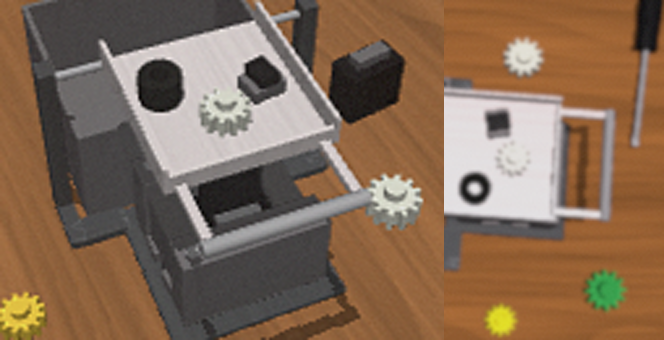

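The crop confirms it. The white gear on the tray (side (257,202), top (294,199)) is smaller, about 650 mm² against 1130 for the white one on the bench, so it is the gear meant. Next: the dock's yaw and the approach shift.

```bash
cat >> h.py <<'E'
def goto(xyz,yaw=None):
    s=read_state();R=np.array(s["eef_rot"]);d=R.T@(np.array(xyz)-s["tool_pos"])
    print("tcp",np.round(s["tool_pos"],4),"tool shift mm",np.round(d*1e3,1))
    if yaw is not None:
        c,sn=np.cos(yaw),np.sin(yaw);y=np.array([sn,-c,0]);z=np.array([0,0,-1.]);T=np.c_[np.cross(y,z),y,z]
        print("turn deg",np.round(np.degrees(cv2.Rodrigues(R.T@T)[0].ravel()),2))
E
python3 - <<'E'
from h import *
def at(c,uv,z):
    o,d=ray(c,uv);return (o+d*(z-o[2])/d[2])[:2]
for c,a,b in(("top",(342.5,176),(340.5,229)),("side",(250.5,250.5),(311,235.5))):
    A,B=at(c,a,.125),at(c,b,.125);v=A-B;v=v*np.sign(v[0]);print(A,B,"mid",(A+B)/2,"yaw",np.arctan2(v[1],v[0]),np.linalg.norm(v))
goto([.566,-.216,.26],-.096)
E
```

```text
[ 0.61591116 -0.22268943] [ 0.52064242 -0.21561341] mid [ 0.56827679 -0.21915142] yaw -0.07413821183475468 0.0955311542183116
[ 0.52750286 -0.21172502] [ 0.61829765 -0.22709615] mid [ 0.57290026 -0.21941059] yaw -0.16770521653861245 0.09208673256184169
tcp [ 0.2807 -0.5584  0.3039] tool shift mm [ 408.7 -177.8   43.9]
turn deg [-0.    0.   32.19]
```

```bash
python3 -m jog '[{"xyz":[0.045,-0.02,0],"delta_rot":[0,0,0],"hand":0.45},{"xyz":[0.045,-0.02,0],"delta_rot":[0,0,0],"hand":0.45},{"xyz":[0.045,-0.02,0],"delta_rot":[0,0,0],"hand":0.45},{"xyz":[0.045,-0.02,0],"delta_rot":[0,0,0],"hand":0.45},{"xyz":[0.045,-0.02,0],"delta_rot":[0,0,0],"hand":0.45}]' 40
python3 -m jog '[{"xyz":[0.045,-0.02,0],"delta_rot":[0,0,0],"hand":0.45},{"xyz":[0.045,-0.02,0],"delta_rot":[0,0,0],"hand":0.45},{"xyz":[0.045,-0.02,0],"delta_rot":[0,0,8],"hand":0.45},{"xyz":[0.03,-0.02,0],"delta_rot":[0,0,8],"hand":0.45},{"xyz":[0,0,0],"delta_rot":[0,0,8],"hand":0.45}]'
python3 -m jog '[{"xyz":[0,0,0],"delta_rot":[0,0,8],"hand":0.45},{"xyz":[0,0,0],"delta_rot":[0,0,0],"hand":0.45}]'
python3 - <<'E'
from h import *
goto([.566,-.217,.22],-.1)
print(read_state()["gripper_width"])
capture("wrist")
for t in("tray_bar","hinge","dock"):
    print(t,[(round(r["confidence"],2),np.round(r["at"],4).tolist()) for r in place_of("wrist",t)[:2]])
cv2.imwrite("pics/w1.png",capture("wrist"))
E
```

```text
clock: 2.33
tool_pos: [0.4377, -0.3667, 0.3041]
eef_rot: [[0.894, 0.449, 0.0], [0.449, -0.894, -0.0], [0.0, 0.0, -1.0]]
wrist_force: [0.9, -0.4, 0.4]
gripper_width: 0.0385
gripper_force: 0.0
clock: 2.95
tool_pos: [0.5541, -0.2222, 0.3037]
eef_rot: [[0.999, 0.047, 0.0], [0.047, -0.999, 0.001], [0.0, -0.001, -1.0]]
wrist_force: [-0.6, 0.1, 0.1]
gripper_width: 0.0386
gripper_force: 0.0
clock: 3.2
tool_pos: [0.5526, -0.225, 0.3039]
eef_rot: [[0.996, -0.092, -0.0], [-0.092, -0.996, -0.0], [-0.0, 0.0, -1.0]]
wrist_force: [0.2, -0.2, 0.3]
gripper_width: 0.0382
gripper_force: 0.0
tcp [ 0.5526 -0.225   0.3039] tool shift mm [12.6 -9.2 83.9]
turn deg [0.01 0.   0.47]
0.03817886809157446
tray_bar [(0.61, [0.5663, -0.2133, 0.1239])]
hinge [(0.76, [0.5845, -0.0509, 0.121])]
dock [(0.76, [0.5751, -0.1393, -0.0025])]
```

View pics/w1.png

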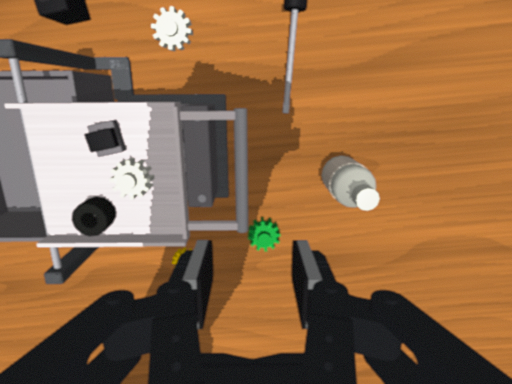

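The wrist view shows the bar vertical at column 241, rows 110–230, so the yaw matches. The gap to the tray edge (190) is clear and the bottle stands well off at (355,185). Centre on the bar and go down to it.

```bash
python3 -m jog '[{"xyz":[0.012,-0.011,0.0],"delta_rot":[0,0,0.5],"hand":0.45},{"xyz":[0,0,0.04],"delta_rot":[0,0,0],"hand":0.45},{"xyz":[0,0,0.04],"delta_rot":[0,0,0],"hand":0.45},{"xyz":[0,0,0.025],"delta_rot":[0,0,0],"hand":0.45},{"xyz":[0,0,0.021],"delta_rot":[0,0,0],"hand":0.45}]'
python3 -m jog '[{"xyz":[0,0,0],"delta_rot":[0,0,0],"hand":0.1},{"xyz":[0,0,0],"delta_rot":[0,0,0],"hand":0.0},{"xyz":[0,0,0],"delta_rot":[0,0,0],"hand":0.0},{"xyz":[0,0,0],"delta_rot":[0,0,0],"hand":0.0}]' 40
python3 - <<'E'
from h import *
capture("side")
for t in("tray_bar","hinge"):
    print(t,[(round(r["confidence"],2),np.round(r["at"],4).tolist()) for r in place_of("side",t)[:2]])
# arc rows: tool y = -dock y, tool z down. steps of 4.5deg
th0=np.arctan2(4,165);r=.165
for a in range(0,124,4):
    t=np.radians(a)+th0;print(a,"y",round(-1e3*r*(np.cos(t-np.radians(4))-np.cos(t)),1) if a else 0,"z",round(-1e3*r*(np.sin(t)-np.sin(t-np.radians(4))),1) if a else 0,end="; ")
E
```

```text
clock: 4.08
tool_pos: [0.5662, -0.2145, 0.1766]
eef_rot: [[0.995, -0.1, -0.0], [-0.1, -0.995, 0.001], [-0.0, -0.001, -1.0]]
wrist_force: [-1.1, 0.0, 0.9]
gripper_width: 0.0384
gripper_force: 0.0
clock: 4.58
tool_pos: [0.5655, -0.2174, 0.1792]
eef_rot: [[0.995, -0.103, 0.001], [-0.103, -0.995, -0.003], [0.001, 0.003, -1.0]]
wrist_force: [-2.9, -11.4, -1.4]
gripper_width: 0.0086
gripper_force: 39.1
tray_bar [(0.85, [0.5653, -0.2176, 0.1278])]
hinge [(0.84, [0.5797, -0.0579, 0.1198]), (0.35, [0.5666, -0.2163, 0.1249])]
0 y 0 z 0; 4 y -0.7 z -11.5; 8 y -1.5 z -11.4; 12 y -2.3 z -11.3; 16 y -3.1 z -11.1; 20 y -3.8 z -10.9; 24 y -4.6 z -10.6; 28 y -5.3 z -10.2; 32 y -6.0 z -9.8; 36 y -6.7 z -9.4; 40 y -7.3 z -8.9; 44 y -7.9 z -8.4; 48 y -8.5 z -7.8; 52 y -9.0 z -7.2; 56 y -9.5 z -6.5; 60 y -9.9 z -5.9; 64 y -10.3 z -5.2; 68 y -10.6 z -4.4; 72 y -10.9 z -3.7; 76 y -11.1 z -2.9; 80 y -11.3 z -2.1; 84 y -11.4 z -1.3; 88 y -11.5 z -0.5; 92 y -11.5 z 0.3; 96 y -11.5 z 1.1; 100 y -11.4 z 1.9; 104 y -11.2 z 2.7; 108 y -11.0 z 3.4; 112 y -10.7 z 4.2; 116 y -10.4 z 4.9; 120 y -10.0 z 5.7;
```

```bash
python3 -m jog '[{"xyz":[0,0.001,-0.0115],"delta_rot":[0,0,0],"hand":0},{"xyz":[0,0,-0.0114],"delta_rot":[0,0,0],"hand":0},{"xyz":[0,-0.0015,-0.0113],"delta_rot":[0,0,0],"hand":0},{"xyz":[0,-0.0031,-0.0111],"delta_rot":[0,0,0],"hand":0},{"xyz":[0,-0.0038,-0.0109],"delta_rot":[0,0,0],"hand":0}]'
python3 - <<'E'
from h import *
h=np.array([.583,-.053]);u=np.array([.1,.995]);p=read_state()["tool_pos"];q=(np.array(p[:2])-h)@u;z=p[2]-.054-.12
print("theta",np.degrees(np.arctan2(z,-q)),"r",np.hypot(z,q))
E
```

```text
clock: 5.35
tool_pos: [0.5664, -0.2066, 0.2352]
eef_rot: [[0.995, -0.1, 0.0], [-0.1, -0.995, 0.001], [-0.0, -0.001, -1.0]]
wrist_force: [-0.4, 6.8, -5.1]
gripper_width: 0.0086
gripper_force: 38.8
theta 21.593624146147604 r 0.16618494169598086
```

```bash
python3 -m jog '[{"xyz":[0,-0.0046,-0.0106],"delta_rot":[0,0,0],"hand":0},{"xyz":[0,-0.0053,-0.0102],"delta_rot":[0,0,0],"hand":0},{"xyz":[0,-0.006,-0.0098],"delta_rot":[0,0,0],"hand":0},{"xyz":[0,-0.0067,-0.0094],"delta_rot":[0,0,0],"hand":0},{"xyz":[0,-0.0073,-0.0089],"delta_rot":[0,0,0],"hand":0}]'
python3 -m jog '[{"xyz":[0,0,0],"delta_rot":[0,0,0],"hand":0},{"xyz":[0,0,0],"delta_rot":[0,0,0],"hand":0},{"xyz":[0,0,0],"delta_rot":[0,0,0],"hand":0}]'
python3 - <<'E'
from h import *
h=np.array([.583,-.053]);u=np.array([.1,.995]);p=read_state()["tool_pos"];q=(np.array(p[:2])-h)@u;z=p[2]-.054-.12
print("theta",np.degrees(np.arctan2(z,-q)),"r",np.hypot(z,q))
a=capture("side");cv2.imwrite("pics/s2.png",a[100:300,130:380])
E
```

```text
clock: 5.98
tool_pos: [0.5689, -0.1783, 0.2837]
eef_rot: [[0.995, -0.102, -0.001], [-0.102, -0.995, -0.001], [-0.0, 0.001, -1.0]]
wrist_force: [-5.1, 0.7, -3.0]
gripper_width: 0.0083
gripper_force: 38.8
clock: 6.35
tool_pos: [0.5689, -0.1786, 0.2834]
eef_rot: [[0.995, -0.102, -0.001], [-0.102, -0.995, -0.001], [-0.001, 0.001, -1.0]]
wrist_force: [-5.8, 0.1, -1.6]
gripper_width: 0.0084
gripper_force: 39.0
theta 40.885811424523204 r 0.16713925775740707
```

View pics/s2.png

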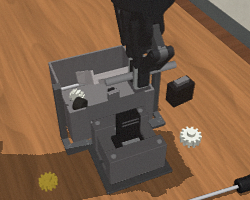

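Tray at 41°: the gear (77,95) and roller (80,103) are already in the bin and the cartridge still stands in the dock. Swing on.

```bash
python3 -m jog '[{"xyz":[0,-0.0079,-0.0084],"delta_rot":[0,0,0],"hand":0},{"xyz":[0,-0.0085,-0.0078],"delta_rot":[0,0,0],"hand":0},{"xyz":[0.001,-0.009,-0.0072],"delta_rot":[0,0,0],"hand":0},{"xyz":[0,-0.0095,-0.0065],"delta_rot":[0,0,0],"hand":0},{"xyz":[0.001,-0.0099,-0.0059],"delta_rot":[0,0,0],"hand":0}]'
python3 -m jog '[{"xyz":[0,-0.0103,-0.0052],"delta_rot":[0,0,0],"hand":0},{"xyz":[0,-0.0106,-0.0044],"delta_rot":[0,0,0],"hand":0},{"xyz":[0,-0.0109,-0.0037],"delta_rot":[0,0,0],"hand":0},{"xyz":[0,-0.0111,-0.0029],"delta_rot":[0,0,0],"hand":0},{"xyz":[0,-0.0113,-0.0021],"delta_rot":[0,0,0],"hand":0}]'
python3 - <<'E'
from h import *
h=np.array([.583,-.053]);u=np.array([.1,.995]);p=read_state()["tool_pos"];q=(np.array(p[:2])-h)@u;z=p[2]-.054-.12
print("theta",np.degrees(np.arctan2(z,-q)),"r",np.hypot(z,q))
E
```

```text
clock: 7.02
tool_pos: [0.5745, -0.1349, 0.3201]
eef_rot: [[0.995, -0.103, -0.002], [-0.103, -0.995, -0.002], [-0.002, 0.002, -1.0]]
wrist_force: [-16.6, -5.6, 10.5]
gripper_width: 0.0085
gripper_force: 40.1
clock: 7.65
tool_pos: [0.5808, -0.0799, 0.3387]
eef_rot: [[0.995, -0.102, -0.0], [-0.102, -0.995, -0.001], [0.0, 0.001, -1.0]]
wrist_force: [-12.8, -3.4, 10.8]
gripper_width: 0.0086
gripper_force: 41.2
theta 80.6804610848274 r 0.16692410531560378
```

```bash
python3 -m jog '[{"xyz":[-0.001,-0.0114,-0.002],"delta_rot":[0,0,0],"hand":0},{"xyz":[-0.001,-0.0115,-0.001],"delta_rot":[0,0,0],"hand":0},{"xyz":[0,-0.0115,0.0003],"delta_rot":[0,0,0],"hand":0},{"xyz":[0,-0.0115,0.0011],"delta_rot":[0,0,0],"hand":0},{"xyz":[0,-0.0114,0.0019],"delta_rot":[0,0,0],"hand":0}]'
python3 -m jog '[{"xyz":[0,-0.0112,0.0027],"delta_rot":[0,0,0],"hand":0},{"xyz":[0,-0.011,0.0034],"delta_rot":[0,0,0],"hand":0},{"xyz":[0,-0.0107,0.0042],"delta_rot":[0,0,0],"hand":0},{"xyz":[0,-0.0104,0.0049],"delta_rot":[0,0,0],"hand":0},{"xyz":[0,0,0],"delta_rot":[0,0,0],"hand":0}]'
python3 - <<'E'
from h import *
h=np.array([.583,-.053]);u=np.array([.1,.995]);p=read_state()["tool_pos"];q=(np.array(p[:2])-h)@u;z=p[2]-.054-.12
print("theta",np.degrees(np.arctan2(z,-q)),"r",np.hypot(z,q))
E
```

```text
clock: 8.28
tool_pos: [0.5854, -0.0218, 0.3376]
eef_rot: [[0.995, -0.101, 0.001], [-0.101, -0.995, 0.0], [0.001, -0.0, -1.0]]
wrist_force: [-2.8, -0.6, 4.0]
gripper_width: 0.0085
gripper_force: 40.5
clock: 8.9
tool_pos: [0.5893, 0.0215, 0.3211]
eef_rot: [[0.995, -0.1, -0.001], [-0.1, -0.995, 0.0], [-0.001, -0.0, -1.0]]
wrist_force: [-5.4, 1.8, 4.4]
gripper_width: 0.0084
gripper_force: 41.9
theta 116.9223120206452 r 0.16501606447786485
```

```bash
python3 -m jog '[{"xyz":[0,-0.01,0.0057],"delta_rot":[0,0,0],"hand":0},{"xyz":[0,0,0],"delta_rot":[0,0,0],"hand":0.7},{"xyz":[0,-0.006,0],"delta_rot":[0,0,0],"hand":0.7},{"xyz":[0,-0.003,0],"delta_rot":[0,0,0],"hand":0.7},{"xyz":[0,0,0],"delta_rot":[0,0,0],"hand":0.7}]'
python3 -m jog '[{"xyz":[0,0,-0.03],"delta_rot":[0,0,0],"hand":0.7},{"xyz":[0,0,-0.04],"delta_rot":[0,0,0],"hand":0.7},{"xyz":[0,0,-0.03],"delta_rot":[0,0,0],"hand":0.7}]'
python3 - <<'E'
from h import *
im=capture("side");cv2.imwrite("pics/s3.png",im)
for t in("gear","roller","pad_holder","tab","cartridge","dock","slot","tray_bar","bin"):
    print(t,[(round(r["confidence"],2),np.round(r["at"],4).tolist()) for r in place_of("side",t)[:4]])
E
```

```text
clock: 9.52
tool_pos: [0.5915, 0.0393, 0.316]
eef_rot: [[0.995, -0.101, 0.0], [-0.101, -0.995, 0.0], [0.0, -0.0, -1.0]]
wrist_force: [-0.2, -0.1, 0.5]
gripper_width: 0.0599
gripper_force: 0.0
clock: 9.9
tool_pos: [0.5915, 0.0389, 0.4176]
eef_rot: [[0.995, -0.102, 0.001], [-0.102, -0.995, 0.0], [0.001, -0.0, -1.0]]
wrist_force: [-1.0, 0.6, -0.7]
gripper_width: 0.0594
gripper_force: 0.0
gear [(0.79, [0.7006, -0.1567, 0.0007]), (0.69, [0.4608, -0.2305, 0.0041]), (0.67, [0.4326, -0.1301, 0.0033]), (0.48, [0.5255, 0.0499, 0.0137])]
roller [(0.66, [0.5504, -0.004, 0.0128])]
pad_holder [(0.6, [0.5503, -0.0053, 0.0147]), (0.5, [0.6174, 0.0009, 0.013])]
tab [(0.88, [0.5723, -0.1377, 0.0901])]
cartridge [(0.71, [0.5752, -0.1394, 0.0087])]
dock [(0.67, [0.5735, -0.1407, -0.001])]
slot []
tray_bar [(0.82, [0.5874, 0.0469, 0.2527])]
bin [(0.69, [0.5889, 0.0044, -0.0008])]
```

View pics/s3.png

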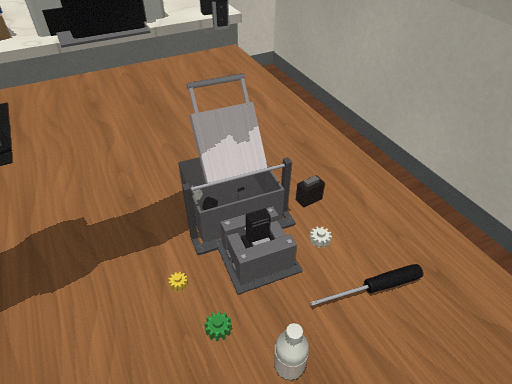

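The tray stands open with its bar at (217,80). The pad holder (240,190) and roller (210,203) show in the bin, the network puts the gear there too, and the cartridge tab is upright at (257,222). Moving back to look at the cartridge with the wrist camera.

```bash
cat > look.py <<'E'
from h import *
import sys
o=[]
for c in sys.argv[1:]:
    capture(c)
    for t in("tab","cartridge","slot","dock"):
        r=place_of(c,t)
        if r: print(c,t,round(r[0]["confidence"],2),np.round(r[0]["at"],4),[x.round(4).tolist() for x in ray(c,proj(c,r[0]["at"])[0])])
E
python3 -m jog '[{"xyz":[-0.02,0.045,0],"delta_rot":[0,0,0],"hand":0.6},{"xyz":[-0.02,0.045,0],"delta_rot":[0,0,0],"hand":0.6},{"xyz":[-0.02,0.045,0.0],"delta_rot":[0,0,0],"hand":0.6},{"xyz":[-0.02,0.044,0.03],"delta_rot":[0,0,0],"hand":0.6},{"xyz":[0,0,0.03],"delta_rot":[0,0,0],"hand":0.6}]'
python3 look.py wrist side
python3 -m jog '[{"xyz":[0.04,0.02,0],"delta_rot":[0,0,0],"hand":0.6},{"xyz":[0,0.03,0],"delta_rot":[0,0,0],"hand":0.6},{"xyz":[0,0,0],"delta_rot":[0,0,0],"hand":0.6}]'
python3 look.py wrist
python3 -c "
from h import *
cv2.imwrite('pics/w4.png',capture('wrist'))"
```

```text
clock: 11.02
tool_pos: [0.492, -0.134, 0.3555]
eef_rot: [[0.994, -0.106, 0.0], [-0.106, -0.994, -0.001], [0.001, 0.001, -1.0]]
wrist_force: [0.3, 0.4, -0.5]
gripper_width: 0.0511
gripper_force: 0.0
wrist tab 0.74 [ 0.5742 -0.1367  0.0964] [[0.5701, -0.1387, 0.4239], [0.0124, 0.006, -0.9999]]
wrist cartridge 0.6 [ 0.5722 -0.1397  0.0022] [[0.5709, -0.1382, 0.4257], [0.003, -0.0037, -1.0]]
wrist slot 0.83 [ 0.5781 -0.1426  0.0092] [[0.5714, -0.1379, 0.4269], [0.016, -0.0113, -0.9998]]
wrist dock 0.78 [ 0.5757 -0.1398 -0.002 ] [[0.5716, -0.1378, 0.4274], [0.0095, -0.0047, -0.9999]]
side tab 0.79 [ 0.5714 -0.1399  0.0925] [[0.3763, -0.5098, 0.5499], [0.3148, 0.5968, -0.7381]]
side cartridge 0.73 [ 0.5754 -0.1382  0.0057] [[0.3763, -0.5098, 0.5499], [0.2892, 0.5398, -0.7906]]
side dock 0.94 [ 0.5744 -0.1394 -0.0014] [[0.3763, -0.5098, 0.5499], [0.2858, 0.5344, -0.7954]]
clock: 11.9
tool_pos: [0.5281, -0.1866, 0.3559]
eef_rot: [[0.995, -0.104, -0.0], [-0.104, -0.995, -0.001], [-0.0, 0.001, -1.0]]
wrist_force: [0.0, -0.1, -0.3]
gripper_width: 0.0513
gripper_force: 0.0
wrist tab 0.78 [ 0.5762 -0.1381  0.0963] [[0.6058, -0.1918, 0.4266], [-0.0881, 0.1599, -0.9832]]
wrist cartridge 0.58 [ 0.5722 -0.1405  0.0042] [[0.6059, -0.1914, 0.4267], [-0.0788, 0.1192, -0.9897]]
wrist slot 0.61 [ 0.5791 -0.1372  0.0067] [[0.6059, -0.1912, 0.4267], [-0.0631, 0.1273, -0.9899]]
wrist dock 0.64 [ 0.5769 -0.1391 -0.0012] [[0.6059, -0.1912, 0.4267], [-0.0671, 0.1206, -0.9904]]
```

View pics/w4.png

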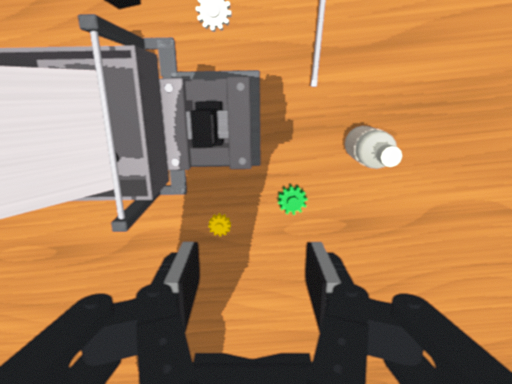

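The wrist view shows the tab at (205,125) in the dock with edges square to the image. Two wrist rays plus the side ray meet at about (0.574, -0.138, 0.095), which matches the 92 mm expected. The bottle (375,147) is clear. Going over the tab.

```bash
python3 -m jog '[{"xyz":[0.02,-0.027,0],"delta_rot":[0,0,0],"hand":0.6},{"xyz":[0.0205,-0.026,0],"delta_rot":[0,0,0],"hand":0.6},{"xyz":[0,0,0.04],"delta_rot":[0,0,0],"hand":0.6},{"xyz":[0,0,0.04],"delta_rot":[0,0,0],"hand":0.6},{"xyz":[0,0,0],"delta_rot":[0,0,0],"hand":0.6}]'
python3 - <<'E'
from h import *
goto([.574,-.1382,.151],-.1)
capture("wrist")
for t in("tab","cartridge","dock"):
    print(t,[(round(r["confidence"],2),np.round(r["at"],4).tolist(),[x.round(4).tolist() for x in ray("wrist",proj("wrist",r["at"])[0])]) for r in place_of("wrist",t)[:1]])
E
```

```text
clock: 12.82
tool_pos: [0.5731, -0.1352, 0.274]
eef_rot: [[0.995, -0.1, -0.004], [-0.1, -0.995, 0.001], [-0.004, -0.0, -1.0]]
wrist_force: [-0.1, 0.7, -0.1]
gripper_width: 0.0511
gripper_force: 0.0
tcp [ 0.5731 -0.1352  0.274 ] tool shift mm [  1.7   2.9 123. ]
turn deg [-0.02  0.25 -0.04]
tab [(0.79, [0.5773, -0.1387, 0.0926], [[0.6518, -0.1433, 0.3478], [-0.2803, 0.0173, -0.9598]])]
cartridge [(0.57, [0.5741, -0.1413, 0.0037], [[0.6519, -0.1434, 0.3484], [-0.2203, 0.0061, -0.9754]])]
dock [(0.85, [0.5801, -0.1409, -0.0017], [[0.6519, -0.1435, 0.3485], [-0.2009, 0.0073, -0.9796]])]
```

```bash
python3 -m jog '[{"xyz":[0.002,0.003,0.04],"delta_rot":[0,0,0],"hand":0.6},{"xyz":[0,0,0.04],"delta_rot":[0,0,0],"hand":0.6},{"xyz":[0,0,0.025],"delta_rot":[0,0,0],"hand":0.6},{"xyz":[0,0,0.018],"delta_rot":[0,0,0],"hand":0.6},{"xyz":[0,0,0],"delta_rot":[0,0,0],"hand":0.3}]' 70
python3 -m jog '[{"xyz":[0,0,0],"delta_rot":[0,0,0],"hand":0.1},{"xyz":[0,0,0],"delta_rot":[0,0,0],"hand":0.0},{"xyz":[0,0,0],"delta_rot":[0,0,0],"hand":0.0},{"xyz":[0,0,0],"delta_rot":[0,0,0],"hand":0.0}]' 70
python3 -c "
from h import *
goto([.574,-.1382,.151],-.1)"
```

```text
clock: 13.65
tool_pos: [0.5758, -0.1391, 0.1528]
eef_rot: [[0.995, -0.101, -0.001], [-0.101, -0.995, 0.0], [-0.001, -0.0, -1.0]]
wrist_force: [-0.2, -0.1, -0.5]
gripper_width: 0.034
gripper_force: 0.0
clock: 14.15
tool_pos: [0.5764, -0.1392, 0.1541]
eef_rot: [[0.995, -0.101, 0.002], [-0.101, -0.995, -0.0], [0.002, 0.0, -1.0]]
wrist_force: [-0.4, 1.4, 8.7]
gripper_width: 0.0191
gripper_force: 69.2
tcp [ 0.5764 -0.1392  0.1541] tool shift mm [-2.5 -0.8  3.1]
turn deg [ 0.01 -0.12 -0.09]
```

```bash
python3 -m jog '[{"xyz":[0,0.0067,0.0002],"delta_rot":[2.75,0,0],"hand":0},{"xyz":[0,0.0067,0.0002],"delta_rot":[2.75,0,0],"hand":0},{"xyz":[0,0.0067,0.0002],"delta_rot":[2.75,0,0],"hand":0},{"xyz":[0,0.0055,0.0002],"delta_rot":[2.25,0,0],"hand":0},{"xyz":[0,0,0],"delta_rot":[0,0,0],"hand":0}]'
python3 -c "
from h import *
s=read_state();R=np.array(s['eef_rot']);print(R[:,2],'lean deg',np.degrees(np.arccos(-R[2,2])),'pivot',s['tool_pos']+.14*R[:,2],s['wrist_torque'])
cv2.imwrite('pics/s5.png',capture('side')[160:320,170:330].repeat(3,0).repeat(3,1))"
```

```text
clock: 14.78
tool_pos: [0.574, -0.1647, 0.1516]
eef_rot: [[0.995, -0.1, 0.021], [-0.103, -0.978, 0.183], [0.002, -0.184, -0.983]]
wrist_force: [0.5, 2.2, 9.0]
gripper_width: 0.019
gripper_force: 69.8
[ 0.02108587  0.18267961 -0.98294636] lean deg 10.596570059020168 pivot [ 0.57690644 -0.13915775  0.01396485] [ 0.93043134 -0.19836085 -0.01077119]
```

View pics/s5.png

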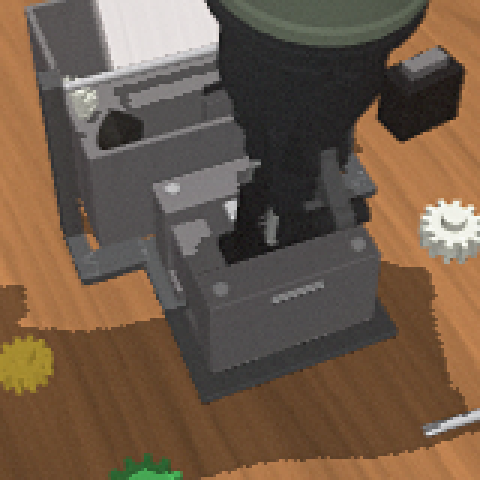

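Leaned 10.6° to the -y side with the foot still in the groove. Now the other way.

```bash
python3 -m jog '[{"xyz":[0,-0.0065,0.0002],"delta_rot":[-2.65,0,0],"hand":0},{"xyz":[0,-0.0065,0.0002],"delta_rot":[-2.65,0,0],"hand":0},{"xyz":[0,-0.0065,0.0002],"delta_rot":[-2.65,0,0],"hand":0},{"xyz":[0,-0.0065,0.0002],"delta_rot":[-2.65,0,0],"hand":0},{"xyz":[0,-0.0065,0.0002],"delta_rot":[-2.65,0,0],"hand":0}]'
python3 -m jog '[{"xyz":[0,-0.0065,0.0002],"delta_rot":[-2.65,0,0],"hand":0},{"xyz":[0,-0.0065,0.0002],"delta_rot":[-2.65,0,0],"hand":0},{"xyz":[0,-0.0065,0.0002],"delta_rot":[-2.65,0,0],"hand":0},{"xyz":[0,0,0],"delta_rot":[0,0,0],"hand":0}]'
python3 -c "
from h import *
s=read_state();R=np.array(s['eef_rot']);print(R[:,2],'lean deg',np.degrees(np.arccos(-R[2,2])),'pivot',s['tool_pos']+.14*R[:,2],s['wrist_torque'])"
```

```text
clock: 15.45
tool_pos: [0.5774, -0.1319, 0.154]
eef_rot: [[0.995, -0.101, -0.002], [-0.101, -0.994, -0.049], [0.003, 0.049, -0.999]]
wrist_force: [-1.3, -1.6, 9.4]
gripper_width: 0.0186
gripper_force: 69.9
clock: 15.95
tool_pos: [0.5795, -0.1127, 0.1516]
eef_rot: [[0.995, -0.098, -0.016], [-0.1, -0.977, -0.187], [0.003, 0.187, -0.982]]
wrist_force: [-1.7, -0.6, 17.2]
gripper_width: 0.0192
gripper_force: 71.1
[-0.01602668 -0.18672938 -0.98228065] lean deg 10.802016743722376 pivot [ 0.57724581 -0.13883032  0.01408501] [-0.63041477  0.37695729 -0.11220759]
```

Leaned 10.8° the other way. Now upright, then a short test lift.

```bash
python3 -m jog '[{"xyz":[0,0.0066,0.0002],"delta_rot":[2.7,0,0],"hand":0},{"xyz":[0,0.0066,0.0002],"delta_rot":[2.7,0,0],"hand":0},{"xyz":[0,0.0066,0.0002],"delta_rot":[2.7,0,0],"hand":0},{"xyz":[0,0.0066,0.0001],"delta_rot":[2.7,0,0],"hand":0},{"xyz":[0,0,0],"delta_rot":[0,0,0],"hand":0}]' 80
python3 -m jog '[{"xyz":[0,0,-0.005],"delta_rot":[0,0,0],"hand":0},{"xyz":[0,0,-0.005],"delta_rot":[0,0,0],"hand":0},{"xyz":[0,0,0],"delta_rot":[0,0,0],"hand":0}]'
```

```text
clock: 16.58
tool_pos: [0.5768, -0.14, 0.1541]
eef_rot: [[0.995, -0.103, 0.004], [-0.103, -0.995, 0.003], [0.004, -0.003, -1.0]]
wrist_force: [-2.0, 0.5, 16.4]
gripper_width: 0.019
gripper_force: 79.2
clock: 16.95
tool_pos: [0.5759, -0.1391, 0.1627]
eef_rot: [[0.995, -0.101, 0.001], [-0.101, -0.995, 0.002], [0.001, -0.002, -1.0]]
wrist_force: [1.0, -0.8, -2.0]
gripper_width: 0.0191
gripper_force: 78.1
```

It has come free: 8.6 mm up with only its weight on the wrist. Lifting clear.

```bash
python3 -m jog '[{"xyz":[0,0,-0.015],"delta_rot":[0,0,0],"hand":0},{"xyz":[0,0,-0.02],"delta_rot":[0,0,0],"hand":0},{"xyz":[0,0,-0.02],"delta_rot":[0,0,0],"hand":0},{"xyz":[0,0,-0.02],"delta_rot":[0,0,0],"hand":0},{"xyz":[0,0,-0.005],"delta_rot":[0,0,0],"hand":0}]'
python3 -m jog '[{"xyz":[0,0,0],"delta_rot":[0,0,0],"hand":0},{"xyz":[0,0,0],"delta_rot":[0,0,0],"hand":0},{"xyz":[0,0,0],"delta_rot":[0,0,0],"hand":0}]'
python3 - <<'E'
from h import *
im=capture("side")
for t in("cartridge","tab","dock","gear","roller","pad_holder","tray_bar"):
    print(t,[(round(r["confidence"],2),np.round(r["at"],3).tolist()) for r in place_of("side",t)[:4]])
cv2.imwrite('pics/s6.png',cv2.resize(im[70:310,160:350],None,fx=2.4,fy=2.4))
E
```

```text
clock: 17.58
tool_pos: [0.5761, -0.1393, 0.2439]
eef_rot: [[0.995, -0.101, 0.002], [-0.101, -0.995, 0.001], [0.002, -0.002, -1.0]]
wrist_force: [0.7, -0.3, -3.3]
gripper_width: 0.0184
gripper_force: 78.2
clock: 17.95
tool_pos: [0.5755, -0.1392, 0.2416]
eef_rot: [[0.995, -0.101, -0.001], [-0.101, -0.995, 0.002], [-0.001, -0.002, -1.0]]
wrist_force: [0.4, 0.5, -2.1]
gripper_width: 0.0184
gripper_force: 78.2
cartridge [(0.84, [0.573, -0.139, 0.099])]
tab [(0.71, [0.572, -0.139, 0.179]), (0.54, [0.58, -0.055, 0.118]), (0.2, [0.532, -0.33, 0.002])]
dock [(0.78, [0.575, -0.14, -0.001])]
gear [(0.95, [0.461, -0.23, 0.002]), (0.88, [0.701, -0.159, -0.001]), (0.66, [0.618, -0.001, 0.015]), (0.57, [0.432, -0.132, 0.003])]
roller [(0.59, [0.551, -0.005, 0.012])]
pad_holder [(0.57, [0.62, -0.0, 0.013]), (0.48, [0.527, 0.049, 0.015]), (0.17, [0.74, -0.058, 0.001])]
tray_bar [(0.72, [0.589, 0.049, 0.256])]
```

View pics/s6.png

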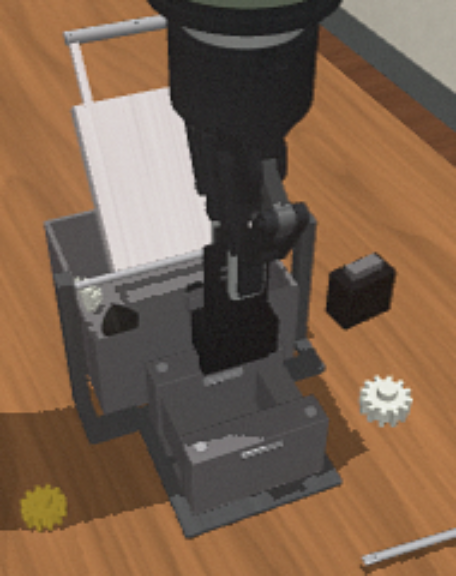

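The picture shows the cartridge (235,340) held upright above the empty dock, its foot at z≈0.097. The tray stands open (bar at (115,30)); the gear (92,296) and roller (120,318) show in the bin, and the network places the pad holder there at (0.62, 0.00).

```bash
python3 -c "
from bench import *
print(finish_job())"
```

```text
the job is handed in; nothing more can be done
None
```

The job is handed in at about 18 s of the 54 s: the tray is open, all three parts are in the bin, and the freed cartridge is held upright about 30 mm above the dock; the judge's verdict was not shown.

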